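# Pop the fuse hatch

## Robot

A 7-joint arm with a two-finger parallel gripper is mounted at the origin on a cart in front of the work surface, level with it; the furniture and walls round the work are solid. World frame = base frame: x ahead of the robot, y to its left, z up, the work surface at z = 0. Lengths are in m, angles in rad, forces in N, time in s.
With the tool pointing down it reaches from about 0.4 to 0.875 m from the base axis. Payload 19.3 kg.
Tool frame: the origin (TCP) lies on the centre line of the jaws, within the pads' length; the fingertips stand 25 mm ahead of it and the grasp point (between the pads) lies 6 mm ahead of it (tips_ahead is the distance from the TCP to the fingertips, in m); z points along the fingers, y is the direction in which the jaws open and shut (so a half turn about z gives the same grasp; the last joint's range is limited). The gripper opens to 85 mm and grips with 20 to 120 N. Pads are 22 mm wide; open, the fingers measure 114 mm over their backs; the gripper's body (76 mm by 85 mm) begins 54 mm behind the grasp point. The pads swing forward as they close: fully open they stand 13 mm farther back than shut.
Start: joints at [-0.07, 0.521, -0.036, 1.599, 0.021, 1.021, -0.113], TCP at [0.625, -0, 0.256] pointing down, gripper open.
Joint ranges: [-2.91, 2.91], [-0.3, 2.13], [-1.5, 1.42], [0.17, 2.43], [-1.26, 4.41], [0.16, 1.93], [-2.52, 2.52]. Speed limits (rad/s): [1.89, 1.89, 2.39, 2.39, 3.01, 3.01, 3.01].

## Interface

Orientations are given as [roll, pitch, yaw] about the fixed x, y, z axes, in that order (R = Rz(yaw) Ry(pitch) Rx(roll)).
In Python, from workcell import observe, grab_frame, job_done, outline_of, tips_ahead gives the robot as it stands. The module is installed in compiled form; this text tells all that it offers.
- The arm moves only by the tool move_arm, never from a script. Its argument "motion" is a list of rows, each a list of 2 entries, a list of its own where there are three numbers: the shift along the world's x, y, z in mm, then the turn, a rotation vector about the world's x, y, z in rad. A call has 1 to 12 rows; each row is the pose to reach, as a shift and turn from the pose commanded when the call began; what a row does not reach only later rows make up. A row lasts 1/8 s, in which the tool goes at most 62.5 mm and 10.7 degrees, less where a joint would pass 70% of its speed; a pose out of reach is approached as far as the arm can. A call with a gripper value outside its range is refused whole. "jaw" is the finger opening in mm, from 0 to 85.4, set as the call begins (left out, the last holds). The fingers move at their own pace and stop on an object; "grip_force" is the grip in N (left out, the last holds). Time passes only in rows, so rows that repeat a pose let the fingers close. It gives the time, the measured TCP pose, the force and the opening at its end, in the units of the state.
- observe(): the state, without advancing time (a new reading comes with each control period).
- grab_frame(name): name is "scene" or "side" or "wrist"; returns a dict with "frame" (480x640x3 uint8, red, green, blue), "fx", "fy", "cx", "cy" (pixels), "dist" ([k1, k2, p1, p2, k3] as OpenCV has them; the pictures are not rectified), "T" (4x4, takes a point from camera to world coordinates); the wrist camera has in their place "mount" (4x4, takes a point from camera to tool coordinates, whose origin is the TCP and whose axes are the flange's). Camera axes: x right, y down, z forward; pixel columns grow to the right and rows downward; lengths in m; the calibration is good to about 2 mm. A picture is of the moment at which its call begins: read the wrist's pose just before it. There is no depth.
- job_done(): hands the job in, once; it reports no verdict.
Trained networks look in the newest picture that a camera, given by its name, has taken for a name from the list of things; names that differ only in an ending like _2 or _b are one class to them, and where a whole thing is asked for, a point or a joint stands for the part that bears it (a point fixed in the world has none). Each returns a list of dicts, best first, with "score" (0 to 1); they miss things now and then, are a little off and sometimes report something else, mostly with a low value. They report only what shows in the picture. A call takes as long as a camera call. They do not tell look-alikes from the thing itself.
- outline_of(label, camera): "pixels" (480x640 bool, what is visible of it) and "pixel" ([column, row] in pixels, amid what is visible of it).
The state is a dict: "clock": time; "qpos": joint angles; "qd": joint speeds; "joint_efforts": joint torques, N m; "position": TCP position; "tool_rot": TCP orientation; "force": force on the tool from outside, world axes, zero at the start; "moment": the same for the moment, N m; "grip_width": finger opening in m.
Only numpy, scipy, OpenCV 4.12 (cv2) and the standard library are available. Lean on these libraries where they do the work, as an engineer would, in place of code of your own. Each camera call takes 0.05 s, during which the arm holds its last target.

## Task

To check the dust extractor's fuse, press the ribbed end of the narrow hatch on the fuse box down to its stop with a fingertip, without hammering at it and only once (a second press would latch it again), then let go so that it pops up by itself, and see that it stays open. Leave the battery box with the wide hatch untouched and shut, and do not shift the bottle and the jar between the two boxes.

Things in the scene. Friction and masses are not known exactly. Their poses are not given: they have to be found in the camera images.
- fuse_box: Grey control box screwed to the bench, 100 x 140 mm (its x, y), deck 60 mm high, 17 mm feet beyond both y sides. On top one NARROW black hatch, 44 mm (x) by 100 mm (y), flat top 72 mm above the bench. Origin: centre of the underside, z up. The hinge lies along x at y = +58 mm, z = 62 mm; the free, ribbed end is at y = -42 mm.
- fuse_press (a point): Point to press on the narrow hatch: middle of the four low ribs on its top, 85 mm from the hinge, 15 mm from the free end; with the hatch shut at x = 0, y = -27 mm of the fuse box, 73 mm above the bench. It moves with the hatch; shut, its axes are the box's.
- fuse_hatch (a joint): Narrow hatch, rad: 0 shut, negative pressed in, about 0.65 popped up (press point 50 mm higher). A spring (2.5 N at the ribs) lifts it. Pressed to about -0.06 (ribs 5 to 6 mm lower, a hard stop; 4.5 mm just suffices; about 3 N on the way, more at the stop) and then released, it lets go, follows the finger up and opens within 1 s. Pressed down again it latches shut.
- fuse_latch (a joint): Sideways step of the hidden latch pin of the narrow hatch in m: 0 at the start, about 0.012 after the first press and release, 0.024 after a second press (latched shut again).
- battery_box: Second grey control box screwed to the bench, like the fuse box but 120 x 140 mm (x and y) and with a WIDE black hatch, 92 x 100 mm, its top also 72 mm above the bench. Not to be touched. Origin: centre of the underside; the hinge is on its +y side.
- battery_hatch (a joint): Angle of the wide hatch in rad: 0 shut, works like the other one; it must stay at 0.
- glue: White plastic glue bottle, 46 mm across, 101 mm high, loose bystander. Origin: centre of the underside.
- jar: Amber jar with black lid, 46 mm across, 59 mm high, loose bystander. Origin: centre of the underside.
There are look-alikes about, which are no part of the job. Leave any blue or green look-alike of the fuse_box alone.

How it is judged:
By the outcome, as a careful person would: the job done as asked, in the order asked, and still so for the second after the job is handed in, with the robot touching nothing.
It also fails if it takes over 32 s, if anything falls off the work surface, if the arm or the gripper's body presses on something with over 40 N, if the wrist force passes 120 N, or if a joint passes its speed limit or range.

## Working session

There is one attempt and no reset: what is moved stays moved. The work goes in short steps, Python scripts to look and compute and a tool call to move; the robot and the scene stay as the last step left them, time stands still between calls to the robot, and variables do not carry over. Pictures are saved under pics/ and viewed, and the job is handed in when it is done.

Besides the shell and the picture viewer there is one more tool, called after "Request:" as name(argument=value, ...) on one line, values as JSON. move_arm: Moves the arm, as the interface text tells. Its arguments: {"type":"object","properties":{"motion":{"type":"array"},"jaw":{"type":"number"},"grip_force":{"type":"number"}},"required":["motion"]}

```bash
mkdir -p pics
cat > h.py <<'E'
import numpy as np, cv2
from workcell import *
def save(n,f): cv2.imwrite('pics/'+n+'.png',cv2.cvtColor(f,cv2.COLOR_RGB2BGR))
def K(g): return np.array([[g['fx'],0,g['cx']],[0,g['fy'],g['cy']],[0,0,1.]]),np.array(g['dist'],float)
def ray(g,px,z,T=None):
    k,d=K(g); T=np.array(g['T'] if T is None else T)
    p=cv2.undistortPoints(np.array(px,float).reshape(-1,1,2),k,d).reshape(-1,2)
    r=np.c_[p,np.ones(len(p))]@T[:3,:3].T; o=T[:3,3]
    return o+r*((z-o[2])/r[:,2])[:,None]
def proj(g,P,T=None):
    k,d=K(g); T=np.linalg.inv(np.array(g['T'] if T is None else T))
    return cv2.projectPoints(np.array(P,float).reshape(-1,3),cv2.Rodrigues(T[:3,:3])[0],T[:3,3],k,d)[0].reshape(-1,2)
E
python3 - <<'E'
from h import *
s=observe(); print(s)
for c in ['scene','side','wrist']:
    g=grab_frame(c); save(c+'0',g['frame'])
    for l in ['fuse_box','fuse_press','battery_box','glue','jar']:
        print(c,l,[(round(o['score'],2),np.round(o['pixel']),int(o['pixels'].sum())) for o in outline_of(l,c)])
E
```

```text
{'clock': 0.0, 'qpos': array([-0.07018681,  0.52202202, -0.03634694,  1.59997974,  0.02117353,
        1.02112403, -0.11278278]), 'qd': array([ 1.03446521e-03, -1.90271554e-03,  1.81304745e-03, -1.44978730e-03,
        6.74503119e-05, -5.70838687e-05,  1.23341412e-03]), 'joint_efforts': array([-4.24098413e-03, -9.27110124e+01,  1.97758444e+00, -3.69928443e+01,
        1.76317629e-02,  8.19846697e-03, -6.58496788e-05]), 'position': array([ 6.24693556e-01, -2.51185818e-05,  2.55730628e-01]), 'tool_rot': array([-3.14044426e+00,  5.02552773e-05,  1.57079301e+00]), 'force': array([-0.45105736, -0.13321488,  0.40506598]), 'moment': array([-0.0007101, -0.0072976, -0.0528018]), 'grip_width': 0.08524188703076643}
scene fuse_box [(0.78, array([360., 215.]), 937), (0.57, array([451., 187.]), 502)]
scene fuse_press [(0.67, array([368., 203.]), 102), (0.62, array([445., 180.]), 114)]
scene battery_box [(0.6, array([179., 329.]), 3871), (0.16, array([364., 203.]), 88)]
scene glue [(0.94, array([280., 266.]), 549)]
scene jar [(0.69, array([316., 268.]), 377)]
side fuse_box [(0.8, array([322., 349.]), 2446), (0.7, array([273., 306.]), 1782), (0.67, array([342., 296.]), 1780)]
side fuse_press [(0.76, array([343., 282.]), 427), (0.69, array([271., 294.]), 403), (0.68, array([320., 330.]), 574)]
side battery_box [(0.9, array([312., 189.]), 980)]
side glue [(0.62, array([317., 222.]), 288)]
side jar [(0.73, array([307., 237.]), 236)]
wrist fuse_box []
wrist fuse_press [(0.17, array([107., 198.]), 4802)]
wrist battery_box []
wrist glue [(0.73, array([107., 199.]), 4842)]
wrist jar [(0.91, array([ 85., 283.]), 3696)]
```

View pics/scene0.png

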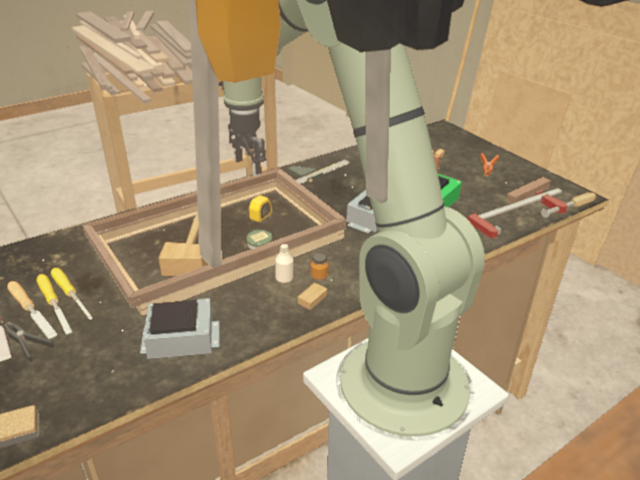

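View pics/side0.png

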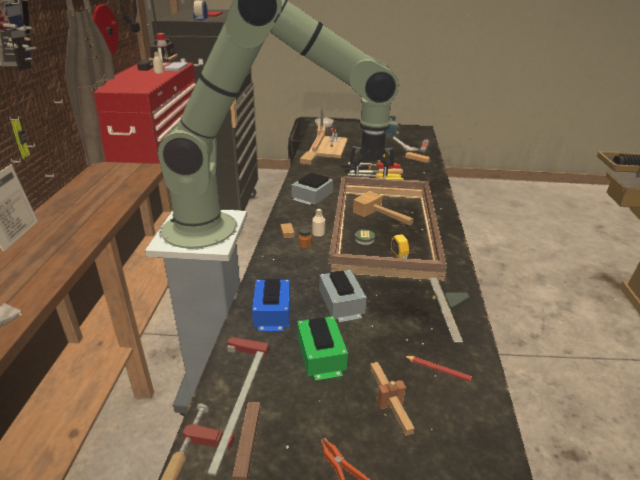

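View pics/wrist0.png

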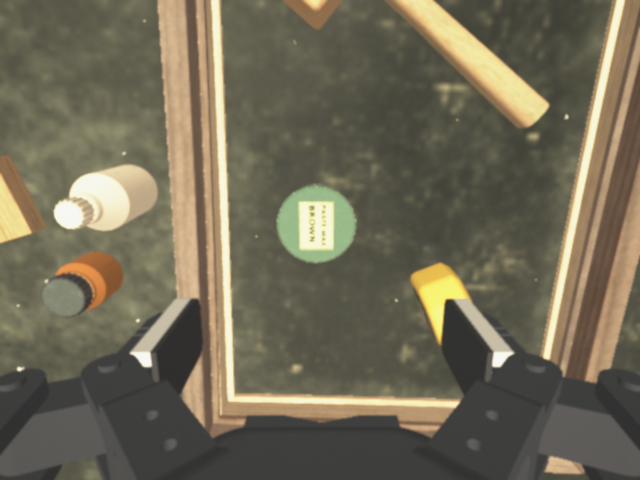

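The side picture shows the grey narrow-hatch box at (342,296), the blue look-alike at (271,304), the green one at (322,348) and the wide battery box at (312,189). Next I measure the grey narrow one.

Run:
```python
from h import *
g=grab_frame('side'); f=g['frame']
save('zoom1',cv2.resize(f[255:385,235:385],None,fx=5,fy=4.6,interpolation=cv2.INTER_CUBIC)[:600])
print(np.array(g['T']).round(3))
for o in outline_of('fuse_press','side'):
    c=cv2.minAreaRect(np.argwhere(o['pixels'])[:,::-1].astype(np.float32)); b=cv2.boxPoints(c)
    print(o['pixel'],o['score'],b.round().tolist(), ray(g,b,.072).round(3).tolist(), ray(g,o['pixel'],.072).round(3))
for l in ['battery_box','glue','jar']:
    o=outline_of(l,'side')[0]; print(l,ray(g,o['pixel'],.04).round(3))
```

```text
[[ 0.998  0.049 -0.044  0.538]
 [ 0.063 -0.513  0.856 -1.477]
 [ 0.019 -0.857 -0.515  0.903]
 [ 0.     0.     0.     1.   ]]
[320.5, 332.3] 0.87 [[306.0, 321.0], [324.0, 315.0], [335.0, 347.0], [317.0, 353.0]] [[0.458, -0.556, 0.072], [0.502, -0.528, 0.072], [0.536, -0.642, 0.072], [0.495, -0.667, 0.072]] [[ 0.498 -0.595  0.072]]
[273.3, 289.9] 0.75 [[263.0, 279.0], [279.0, 279.0], [279.0, 304.0], [263.0, 304.0]] [[0.316, -0.386, 0.072], [0.362, -0.382, 0.072], [0.378, -0.494, 0.072], [0.334, -0.498, 0.072]] [[ 0.353 -0.434  0.072]]
[341.5, 286.3] 0.57 [[329.0, 274.0], [341.0, 268.0], [353.0, 291.0], [341.0, 298.0]] [[0.507, -0.344, 0.072], [0.544, -0.309, 0.072], [0.58, -0.421, 0.072], [0.546, -0.452, 0.072]] [[ 0.546 -0.401  0.072]]
battery_box [[0.405 0.316 0.04 ]]
glue [[0.447 0.003 0.04 ]]
jar [[ 0.408 -0.082  0.04 ]]
```

View pics/zoom1.png

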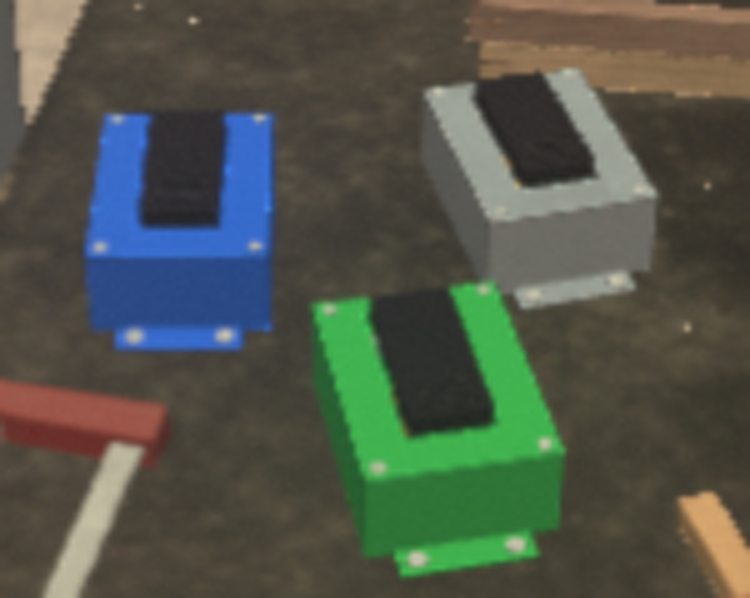

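The ribbed free end of the grey box, with the wider deck strip, points toward world −y. I'll move above it with the jaws shut and look with the wrist camera.

Request:
move_arm(motion=[[[-10, -50, 20], [0, 0, 0]], [[-20, -95, 30], [0, 0, 0]], [[-30, -140, 30], [0, 0, 0]], [[-40, -185, 30], [0, 0, 0]], [[-45, -230, 30], [0, 0, 0]], [[-50, -275, 30], [0, 0, 0]], [[-60, -320, 30], [0, 0, 0]], [[-65, -360, 30], [0, 0, 0]], [[-70, -400, 30], [0, 0, 0]], [[-75, -430, 30], [0, 0, 0]], [[-75, -450, 30], [0, 0, 0]], [[-75, -450, 30], [0, 0, 0]]], jaw=0)

```text
clock: 2.65
position: [0.5493, -0.4514, 0.2858]
tool_rot: [-3.141, 0.0, 1.569]
force: [0.7, 0.4, -0.1]
grip_width: 0.0001
```

```bash
cat >> h.py <<'E'
from scipy.spatial.transform import Rotation as Ro
def Tw(g,s):
    T=np.eye(4);T[:3,:3]=Ro.from_euler('xyz',s['tool_rot']).as_matrix();T[:3,3]=s['position'];return T@np.array(g['mount'])
E
python3 - <<'E'
from h import *
s=observe(); g=grab_frame('wrist'); save('w1',g['frame']); print(s['clock'],s['position'],s['tool_rot'],s['force'],s['grip_width'])
try: print(tips_ahead())
except TypeError: print(tips_ahead)
T=Tw(g,s); print(T.round(3))
for l,z in [('fuse_box',.06),('fuse_press',.072)]:
  for o in outline_of(l,'wrist'):
    c=cv2.minAreaRect(np.argwhere(o['pixels'])[:,::-1].astype(np.float32)); b=cv2.boxPoints(c)
    print(l,o['pixel'],o['score'],b.round().tolist(), ray(g,b,z,T).round(4).tolist())
E
```

```text
2.65 [ 0.5492594  -0.4514378   0.28580615] [-3.14094174e+00  2.38046449e-04  1.56875178e+00] [ 0.67700562  0.35868772 -0.10660837] 0.00014742396585858342
0.025
[[ 1.    -0.001 -0.001  0.549]
 [-0.002 -0.964 -0.267 -0.385]
 [-0.     0.267 -0.964  0.402]
 [ 0.     0.     0.     1.   ]]
fuse_box [92.5, 176.2] 0.85 [[-3.0, 102.0], [145.0, 71.0], [184.0, 253.0], [36.0, 285.0]] [[0.2895, -0.3689, 0.06], [0.4097, -0.3442, 0.06], [0.4258, -0.4959, 0.06], [0.2895, -0.5258, 0.06]]
fuse_box [252.7, 292.2] 0.77 [[189.0, 255.0], [303.0, 238.0], [327.0, 401.0], [213.0, 418.0]] [[0.4298, -0.4977, 0.06], [0.532, -0.482, 0.06], [0.554, -0.6514, 0.06], [0.4394, -0.6707, 0.06]]
fuse_box [316.6, 110.1] 0.67 [[224.0, 43.0], [345.0, -1.0], [411.0, 178.0], [290.0, 223.0]] [[0.473, -0.3242, 0.06], [0.5667, -0.2938, 0.06], [0.6248, -0.4291, 0.06], [0.5208, -0.4678, 0.06]]
fuse_press [313.1, 103.1] 0.97 [[264.0, 47.0], [319.0, 30.0], [360.0, 158.0], [305.0, 176.0]] [[0.5052, -0.3291, 0.072], [0.5468, -0.3171, 0.072], [0.58, -0.4109, 0.072], [0.5351, -0.4252, 0.072]]
fuse_press [255.4, 320.7] 0.82 [[224.0, 307.0], [272.0, 291.0], [288.0, 336.0], [239.0, 353.0]] [[0.4606, -0.5429, 0.072], [0.5048, -0.5273, 0.072], [0.5172, -0.5725, 0.072], [0.4718, -0.5891, 0.072]]
fuse_press [75.6, 179.0] 0.59 [[26.0, 120.0], [90.0, 103.0], [123.0, 232.0], [59.0, 248.0]] [[0.3183, -0.382, 0.072], [0.3693, -0.3695, 0.072], [0.3804, -0.473, 0.072], [0.3247, -0.4874, 0.072]]
```

View pics/w1.png

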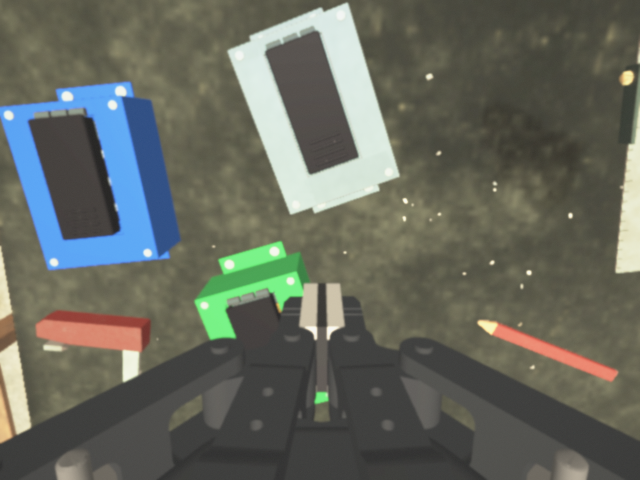

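The wrist picture shows the grey box's hatch with corners about (266,43), (319,29), (358,158) and (308,174). The ribs are at about (330,147), at the lower end. I'll check this with a model fit.

Run:
```python
from h import *
from scipy.optimize import least_squares
s=observe(); g=grab_frame('wrist'); T=Tw(g,s); f=g['frame']
px=np.array([[266,43],[319,29],[358,158],[308,174]],float)
M=np.array([[-.022,.058,.072],[.022,.058,.072],[.022,-.042,.072],[-.022,-.042,.072]])
D=np.array([[236,55],[342,11],[389,172],[295,205]],float) # screws, for look
def W(p,M): c,n=np.cos(p[2]),np.sin(p[2]); return M@np.array([[c,n,0],[-n,c,0],[0,0,1]])+[p[0],p[1],0]
r=least_squares(lambda p:(proj(g,W(p,M),T)-px).ravel(),[.54,-.38,.3]); print(r.x,r.fun.round(1))
P=W(r.x,np.array([[0,-.027,.073]])); print('press',P, 'shift mm',(P-s['position'])*1000)
deck=np.array([[-.05,.07,.06],[.05,.07,.06],[.05,-.07,.06],[-.05,-.07,.06]])
im=f.copy()
for q in [M,deck]: cv2.polylines(im,[proj(g,W(r.x,q),T).round().astype(int)],True,(255,0,0),1)
cv2.circle(im,tuple(proj(g,P,T)[0].round().astype(int)),3,(255,255,0),1)
save('fit1',cv2.resize(im[0:230,200:430],None,fx=2.6,fy=2.6))
g2=grab_frame('side');im=g2['frame'].copy()
for q in [M,deck]: cv2.polylines(im,[proj(g2,W(r.x,q)).round().astype(int)],True,(255,0,0),1)
save('fit2',cv2.resize(im[250:330,300:400],None,fx=6,fy=6))
```

```text
[ 0.54585239 -0.3745425   0.30586128] [-0.7  3.2  2.  -2.3 -0.  -0.7 -1.5 -0.3]
press [[ 0.55398249 -0.40028938  0.073     ]] shift mm [[   3.65848428   48.80336102 -213.25453292]]
```

View pics/fit1.png

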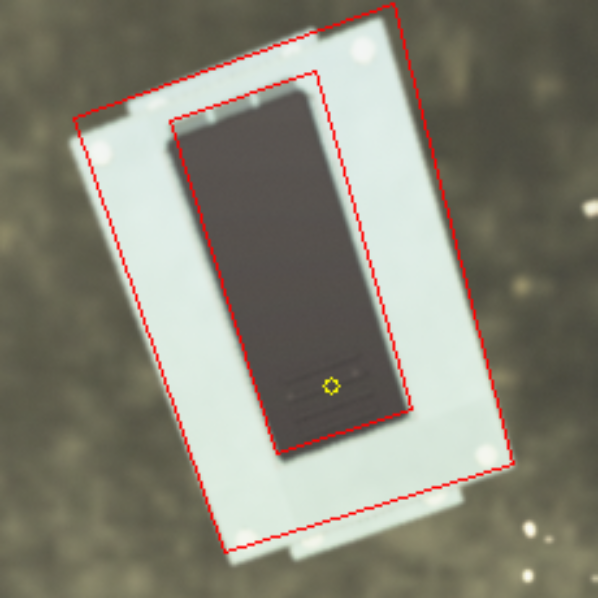

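View pics/fit2.png

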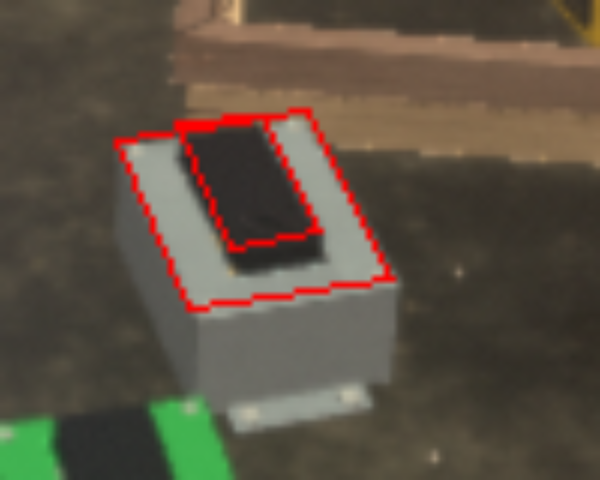

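Request:
move_arm(motion=[[[1, 15, -20], [0, 0, 0.1]], [[3, 35, -50], [0, 0, 0.2]], [[4, 47, -80], [0, 0, 0.31]], [[4, 47, -110], [0, 0, 0.31]], [[4, 47, -130], [0, 0, 0.31]], [[4, 47, -150], [0, 0, 0.31]], [[4, 47, -160], [0, 0, 0.31]], [[4, 47, -165], [0, 0, 0.31]], [[4, 47, -165], [0, 0, 0.31]]])

```text
clock: 4.03
position: [0.5541, -0.4031, 0.1215]
tool_rot: [3.142, 0.0, 1.881]
force: [1.0, 0.3, 0.2]
grip_width: -0.0001
```

Run:
```python
from h import *
s=observe(); print(s['clock'],s['position'],s['tool_rot'],s['force'])
T=None
g=grab_frame('wrist'); T=Tw(g,s); im=g['frame'].copy()
R=Ro.from_euler('xyz',s['tool_rot']).as_matrix(); tip=s['position']+R[:,2]*.025
for P,c in [(tip,(255,0,0)),([.5532,-.4025,.073],(255,255,0)),([tip[0],tip[1],.073],(0,255,255))]:
    q=proj(g,P,T)[0]; print(P,q); cv2.circle(im,tuple(q.round().astype(int)),4,c,1)
save('w2',im)
g=grab_frame('side'); save('s2',cv2.resize(g['frame'][200:340,270:430],None,fx=4,fy=4,interpolation=cv2.INTER_CUBIC))
```

```text
4.025 [ 0.55407265 -0.40314773  0.12146055] [3.14151847e+00 2.08531233e-04 1.88065674e+00] [1.00518402 0.26068453 0.17061861]
[ 0.554076   -0.40315213  0.09646055] [323.35651838 305.0144371 ]
[0.5532, -0.4025, 0.073] [321.66755006 280.02133408]
[np.float64(0.5540760016258494), np.float64(-0.40315212912311327), 0.073] [323.10525385 281.90131893]
```

View pics/w2.png

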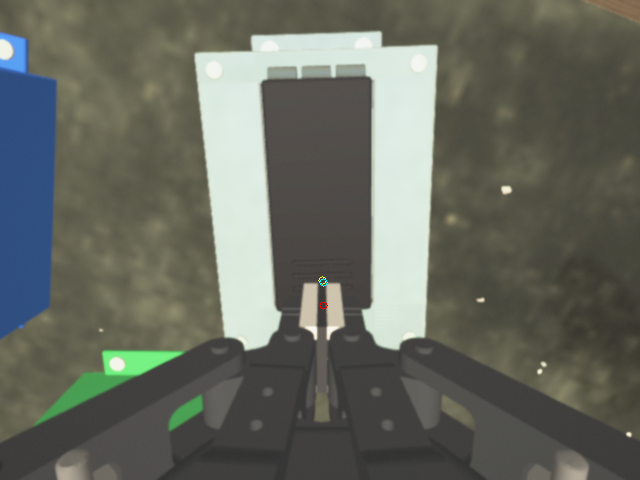

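View pics/s2.png

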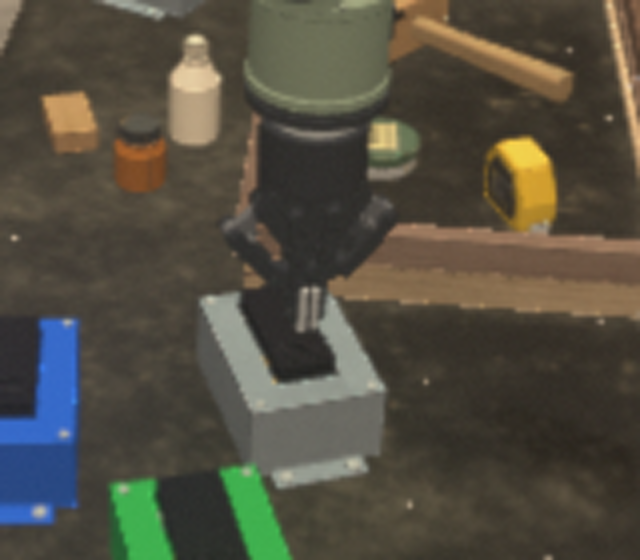

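Run:
```python
from h import *
px=np.float32([[262,79],[371,79],[371,309],[277,309]]); M=np.float32([[-22,58],[22,58],[22,-42],[-22,-42]])
H=cv2.getPerspectiveTransform(px,M)
print(cv2.perspectiveTransform(np.float32([[[322.7,282]],[[322,262]],[[322,271]]]),H))
```

```text
[[[ -0.19277532 -28.63791   ]]

 [[ -0.2118701  -19.052631  ]]

 [[ -0.34700316 -23.333935  ]]]
```

Request:
move_arm(motion=[[[0, 1, -8], [0, 0, 0]], [[0, 1, -15], [0, 0, 0]], [[0, 1, -19], [0, 0, 0]], [[0, 1, -21], [0, 0, 0]], [[0, 1, -22], [0, 0, 0]], [[0, 1, -23], [0, 0, 0]], [[0, 1, -24], [0, 0, 0]], [[0, 1, -25], [0, 0, 0]], [[0, 1, -26], [0, 0, 0]], [[0, 1, -26.5], [0, 0, 0]]])

```text
clock: 5.38
position: [0.5541, -0.4024, 0.095]
tool_rot: [3.141, 0.001, 1.881]
force: [0.4, -2.4, 3.6]
grip_width: 0.0002
```

Request:
move_arm(motion=[[[0, 0, -0.5], [0, 0, 0]], [[0, 0, -1], [0, 0, 0]], [[0, 0, -1.5], [0, 0, 0]], [[0, 0, -2], [0, 0, 0]]])

```text
clock: 5.88
position: [0.5541, -0.4022, 0.0931]
tool_rot: [3.141, 0.0, 1.881]
force: [-1.0, -0.4, 9.7]
grip_width: -0.0002
```

Request:
move_arm(motion=[[[0, 0, -0.5], [0, 0, 0]], [[0, 0, -0.8], [0, 0, 0]], [[0, 0, -0.8], [0, 0, 0]]])

```text
clock: 6.25
position: [0.5542, -0.4022, 0.0927]
tool_rot: [3.141, 0.001, 1.881]
force: [-1.5, -1.0, 13.6]
grip_width: 0.0
```

The force climbs to 13.6 N with little further travel, so the hatch is at its stop. I'm releasing straight up.

Request:
move_arm(motion=[[[0, 0, 2], [0, 0, 0]], [[0, 0, 6], [0, 0, 0]], [[0, -2, 15], [0, 0, 0]], [[0, -5, 30], [0, 0, 0]], [[0, -10, 50], [0, 0, 0]], [[0, -20, 75], [0, 0, 0]], [[0, -30, 105], [0, 0, 0]], [[0, -40, 135], [0, 0, 0]], [[0, -50, 160], [0, 0, 0]], [[0, -55, 170], [0, 0, 0]], [[0, -55, 170], [0, 0, 0]], [[0, -55, 170], [0, 0, 0]]])

```text
clock: 7.75
position: [0.5538, -0.4563, 0.2609]
tool_rot: [-3.141, -0.001, 1.881]
force: [0.0, -0.0, 0.4]
grip_width: -0.0002
```

Run:
```python
from h import *
s=observe(); print(s['clock'],s['position'],s['force'])
g=grab_frame('wrist'); save('w3',g['frame'])
g=grab_frame('side'); save('s3',cv2.resize(g['frame'][150:350,230:430],None,fx=3,fy=3,interpolation=cv2.INTER_CUBIC))
for l in ['battery_box','glue','jar']:
    print(l,[np.round(o['pixel'],1) for o in outline_of(l,'side')[:1]])
```

```text
7.75 [ 0.55380541 -0.45634593  0.26091275] [ 0.01945265 -0.02336287  0.39447731]
battery_box [array([313.7, 188.2])]
glue [array([315. , 223.1])]
jar [array([304.7, 237. ])]
```

View pics/w3.png

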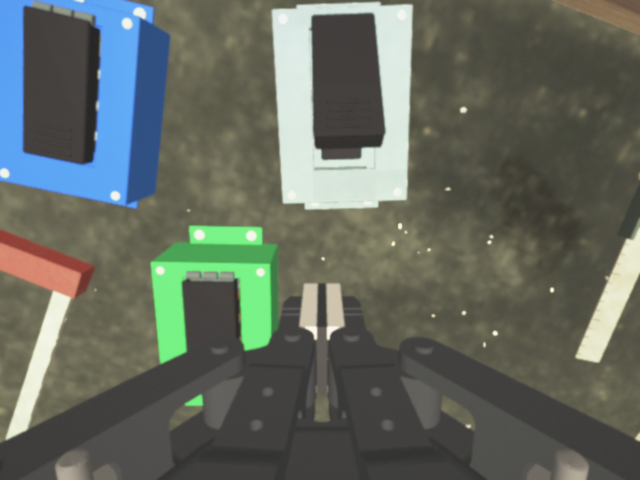

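View pics/s3.png

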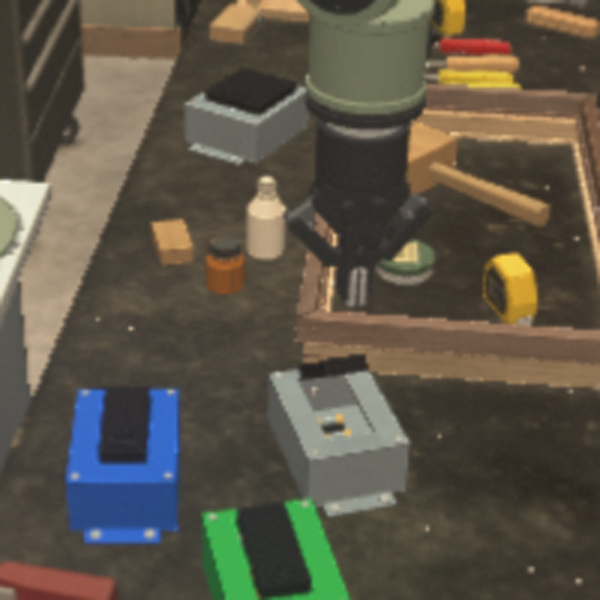

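The hatch stands open: the inside of the fuse box shows at (335,425) in the side zoom, and the lid is raised at (335,365). The bottle, jar and battery box are unchanged. I'll wait a second and check again.

Request:
move_arm(motion=[[[0, 0, 0], [0, 0, 0]], [[0, 0, 0], [0, 0, 0]], [[0, 0, 0], [0, 0, 0]], [[0, 0, 0], [0, 0, 0]], [[0, 0, 0], [0, 0, 0]], [[0, 0, 0], [0, 0, 0]], [[0, 0, 0], [0, 0, 0]], [[0, 0, 0], [0, 0, 0]]])

```text
clock: 9.0
position: [0.554, -0.457, 0.262]
tool_rot: [-3.142, 0.0, 1.881]
force: [0.0, -0.6, -0.6]
grip_width: 0.0001
```

Run:
```python
from h import *
a=cv2.imread('pics/w3.png')[:,:,::-1].astype(int)
g=grab_frame('wrist'); save('w4',g['frame']); print('max change at hatch',np.abs(g['frame'].astype(int)-a)[0:210,260:420].max(), np.abs(g['frame'].astype(int)-a)[0:210,260:420].mean())
s=observe(); print(s['clock'],s['force']); print(job_done())
```

```text
max change at hatch 107 4.158452380952381
9.05 [-0.34744168 -0.22088468 -0.15839313]
the job is handed in; nothing more can be done
None
```

View pics/w4.png

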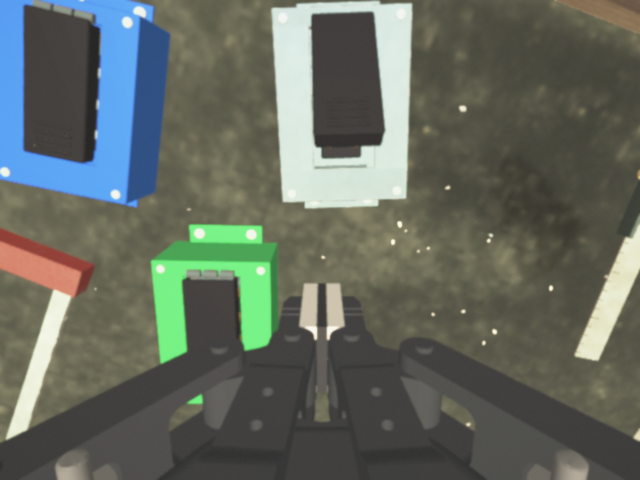

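The fuse box's narrow hatch is open and stayed open. I pressed its ribs once, slowly, with the closed fingertips, about 5 mm down to the stop. The force read 13.6 N there. I then lifted straight off, and the hatch popped up by itself. I handed the job in at about 9 s.

- **Hatch stays open:** the pictures at 7.75 s and about 9 s both show the lid raised, at about (345,80) in the wrist view. The side view at 7.75 s also shows the inside of the box. The later picture differs slightly from the earlier one, in line with the arm having settled by about 1 mm. I viewed that last picture only after handing in.
- **Other things:** in the side view after the press, the battery box looks shut. The bottle, jar and battery box are within about 2 pixels of where they were at the start, which is within the network's scatter. The arm went nowhere near the blue and green look-alikes.
- **Small disagreement:** my first model fit put the press point about 2 mm off the ribs in the picture. I corrected this from a closer wrist picture before pressing.

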